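Match the lids from the drawer to the steel canisters

TASK

Pull the drawer of the little wooden drawer unit wide open and take out the two steel lids. Put each lid on the open steel canister whose shape it fits, seating it fully so that it lies flat on the rim; set it down gently. The canisters stay standing where they are, and everything else on the cart is left where it is.

Things in the scene. Friction and masses are not known exactly. Their poses are not given: they have to be found in the camera images.
- unit: low wooden drawer unit, fixed, 250 deep (x) x 320 wide (y) x 95 mm high, one drawer; origin: centre of its underside; its -x axis points out of the drawer front (roughly towards the robot). The drawer is 278 mm wide and 205 mm deep inside, its floor 22 mm above the cart top; its front panel reaches 83 mm high, its side walls 73 mm; a 112 mm pepper mill stands fast on its top at the rear
- unit_drawer0 (a joint): opening of the drawer in m: 0 closed, 0.174 at its stop (the full travel); it starts closed or slightly ajar and slides freely along the unit's -x
- unit_drawer0_handle (a point): middle of the drawer's steel bar handle, moves with the drawer: a level round bar, 11 mm thick and 120 mm long along the unit's y, 57 mm above the cart top, standing 35 mm clear of the drawer front (bar centre to panel)
- lid_round: round steel lid in the left or right half of the drawer, knob up: plate 104 mm across, 4 mm thick; on it a wooden knob (upright cylinder 28 mm across, 30 mm high, central); below it a tapered plug (85 mm across, 10 mm deep) that goes inside the canister's mouth. Origin: centre of the plug's underside; plate top at z = 14 mm, knob top at 44 mm; z up
- lid_round_seat (a point): centre of the underside of the round lid's plate, 10 mm above the lid's origin; it meets the canister's rim
- lid_oblong: oblong steel lid in the other half of the drawer, grip up: plate 106 (x) x 82 (y) x 4 mm; on it a wooden bar grip (64 along x, 16 along y, 30 mm high, central); below it a plug (87 x 63, 10 mm deep, foot narrower) that goes inside the canister's mouth. Origin: centre of the plug's underside; plate top at z = 14 mm, grip top at 44 mm; z up; a half turn makes no difference
- lid_oblong_seat (a point): centre of the underside of the oblong lid's plate, 10 mm above the lid's origin; it meets the canister's rim
- can_round: open round steel canister, loose, 100 mm across and 100 mm high, wall 4 mm (mouth 92 mm across); origin at the centre of its underside, z up. It stands to the left or the right of the drawer unit
- can_round_rim (a point): centre of the round canister's mouth, at rim height (100 mm above its origin)
- can_oblong: open oblong steel canister, loose, 102 (x) x 78 (y) x 85 mm high, wall 4 mm (mouth 94 x 70 mm); origin at the centre of its underside, z up, x along its longer side. It stands on the other side of the drawer unit
- can_oblong_rim (a point): centre of the oblong canister's mouth, at rim height (85 mm above its origin)
- tumbler_a: yellow plastic tumbler, 74 mm across, 110 mm high; origin at the centre of its underside; not to be moved
- tumbler_b: second yellow plastic tumbler, the same as the first; not to be moved
- egg_cup: green silicone egg cup, 52 mm across, 58 mm high; origin at the centre of its underside; not to be moved
- wooden_spoon: wooden spoon, 240 mm long along its x, lying flat at the left side; origin under its middle; not to be moved
- lunch_canister: closed steel lunch canister with a flip-top lid, 84 mm across, 121 mm high, at the right side; origin at the centre of its underside; not to be moved

How it is judged:
By the outcome, as a careful person would: the job done as asked, in the order asked, and still so for the second after the job is handed in, with the robot touching nothing.
It also fails if it takes over 72 s, if anything falls off the work surface, if the arm or the gripper's body presses on something with over 40 N, if the wrist force passes 120 N, or if a joint passes its speed limit or range.

ROBOT

A 6-joint arm with a two-finger parallel gripper is mounted at the origin on the work surface. World frame = base frame: x ahead of the robot, y to its left, z up, the work surface at z = 0. Lengths are in m, angles in rad, forces in N, time in s.
With the tool pointing down it reaches from about 0.325 to 0.85 m from the base axis. Payload 4.4 kg.
Tool frame: the origin (TCP) lies midway between the tips of the shut fingers; the grasp point (between the pads) lies 19 mm behind it; z points along the fingers, y is the direction in which the jaws open and shut (so a half turn about z gives the same grasp; the last joint's range is limited). The gripper opens to 94 mm and grips with 3 to 60 N. Pads are 16 mm wide; open, the fingers measure 119 mm over their backs; the gripper's body (75 mm by 177 mm) begins 78 mm behind the grasp point.
Start: joints at [-1.327, 0.207, 1.542, -0, 1.393, -0.15], TCP at [0.221, -0.531, 0.205] pointing down, gripper open.
Joint ranges: [-2.73, 2.73], [-0.86, 2.22], [0.23, 2.46], [-1.11, 4.25], [0.08, 2.63], [-2.82, 2.82]. Speed limits (rad/s): [2.79, 2.79, 3.14, 3.14, 3.14, 3.14].

INTERFACE

Orientations are given as a unit quaternion [w, x, y, z].
In Python, from rig import ctrl, imaging, job, spotter gives the robot as it stands.
- The arm moves only by the tool play_rows, never from a script. Its argument "rows" is a list of rows, each a list of 3 entries, a list of its own where there are three numbers: the closure, from -1 (fully open) to 1 (shut), then the shift along the tool's x, y, z in m, then the turn, a rotation vector about the tool's x, y, z in rad. A call has 1 to 20 rows; each row shifts and turns the commanded pose from where the row before left it, along the tool's axes as they then stand; what a row does not reach is not made up. A row lasts 1/10 s, in which the tool goes at most 50 mm and 8.59 degrees, less where a joint would pass 70% of its speed; a pose out of reach is approached as far as the arm can. A call is refused whole if a number of a shift passes 0.05 or a number of a turn 0.15, either way. A call with a gripper value outside its range is refused whole. The fingers move at their own pace and stop on an object; "newtons" is the grip in N (left out, the last holds). Time passes only in rows, so rows that do not move let the fingers close. It gives the time, the measured TCP pose, the force and the opening at its end, in the units of the state.
- ctrl.read_state(): the state, without advancing time (a new reading comes with each control period).
- imaging.get_image(name): name is "scene" or "side" or "wrist"; returns (picture, depth): 480x640x3 uint8, red, green, blue; 480x640 float32, m along the optical axis (not along the pixel's ray), 0 where there is no reading.
- imaging.camera_model(name): a dict with "fovy" (degrees; the focal length in pixels is half the picture's height over the tangent of half this angle, whatever the lens; pixels are square), "cx", "cy" (the principal point, pixels), "T" (4x4, takes a point from camera to world coordinates). Camera axes: x right, y down, z forward; pixel columns grow to the right and rows downward; lengths in m; the calibration is good to about 2 mm. A picture is of the moment at which its call begins: read the wrist's pose just before it. camera_model takes no time and is no camera call; for the wrist camera it gives the pose at the moment of the call.
- job.close_job(): hands the job in, once; it reports no verdict.
Trained networks look in the newest picture that a camera, given by its name, has taken for a name from the list of things; names that differ only in an ending like _2 or _b are one class to them, and where a whole thing is asked for, a point or a joint stands for the part that bears it (a point fixed in the world has none). Each returns a list of dicts, best first, with "score" (0 to 1); they miss things now and then, are a little off and sometimes report something else, mostly with a low value. They report only what shows in the picture. A call takes as long as a camera call.
- spotter.silhouettes(camera, label): "mask" (480x640 bool, what is visible of it) and "box" ([left, top, right, bottom] in pixels, round what is visible of it).
The state is a dict: "clock": time; "joints": joint angles; "qvel": joint speeds; "tau": joint torques, N m; "position": TCP position; "eef_rot": TCP orientation; "wrist_force": force on the tool from outside, world axes, zero at the start; "torque": the same for the moment, N m; "gripper_width": finger opening in m.
Only numpy, scipy, OpenCV 4.12 (cv2) and the standard library are available. Lean on these libraries where they do the work, as an engineer would, in place of code of your own. Each camera call takes 0.05 s, during which the arm holds its last target. There are 200 camera calls.

## Working session

There is one attempt and no reset: what is moved stays moved. The work goes in short steps, Python scripts to look and compute and a tool call to move; the robot and the scene stay as the last step left them, time stands still between calls to the robot, and variables do not carry over. Pictures are saved under pics/ and viewed, on a budget of 10 in all, crops included, one or two more only if the job needs it, and the job is handed in when it is done.

Besides the shell and the picture viewer there is one more tool, called as name(argument=value, ...), one argument or row to a line, values as JSON. play_rows: Moves the arm, as the interface text tells. Its arguments: {"type":"object","properties":{"rows":{"type":"array","items":{"type":"array"}},"newtons":{"type":"number"}},"required":["rows"]}

```bash
mkdir -p pics
cat > h.py <<'E'
import numpy as np, cv2
from rig import ctrl, imaging, job, spotter
def pts(cam, d, mask=None, m=None):
    m = m or imaging.camera_model(cam)
    f = 240/np.tan(np.radians(m["fovy"])/2)
    ok = d>0
    if mask is not None: ok &= mask
    v,u = np.nonzero(ok); z=d[v,u]
    P=np.c_[(u-m["cx"])/f*z,(v-m["cy"])/f*z,z,np.ones(len(z))]@np.array(m["T"]).T
    return P[:,:3]
def save(n,im): cv2.imwrite(f"pics/{n}.png",im[:,:,::-1])
E
python3 - <<'E'
from h import *
a,da=imaging.get_image("scene"); b,db=imaging.get_image("side")
save("both",cv2.resize(np.vstack([a,b]),(450,600)) if 0 else a); save("side",b)
print(ctrl.read_state())
for cam,d in(("scene",da),("side",db)):
  m=imaging.camera_model(cam); print(cam,m["fovy"],np.round(m["T"],3).tolist())
  for l in ["unit","unit_drawer0_handle","can_round","can_oblong","tumbler_a","egg_cup","wooden_spoon","lunch_canister"]:
    for r in spotter.silhouettes(cam,l)[:2]:
      P=pts(cam,d,r["mask"])
      if len(P): print(cam,l,round(r["score"],2),np.round(r["box"]),len(P),np.round(np.percentile(P,[2,50,98],axis=0),3).tolist())
E
```

```text
{'clock': 0.1, 'joints': array([-1.32752193e+00,  2.07328832e-01,  1.54277112e+00,  2.23407679e-05,
        1.39346380e+00, -1.50539345e-01]), 'qvel': array([-3.55687020e-04, -1.42141813e-05, -1.92050030e-03, -1.68546409e-03,
       -1.21939900e-03, -3.89652058e-04]), 'tau': array([ 3.29187133e-04, -3.71860671e+01, -2.82292235e+01,  7.00235437e-02,
        3.11408972e-02, -5.09108941e-05]), 'position': array([ 0.22044055, -0.53030985,  0.20442923]), 'eef_rot': array([-9.85000384e-04,  9.80676310e-01,  1.95634875e-01, -3.46997024e-05]), 'wrist_force': array([-0.07214858,  0.46443016,  0.41289367]), 'torque': array([ 0.00741545,  0.04327608, -0.0426087 ]), 'gripper_width': 0.09416077890872493}
scene 53.93335287758067 [[-0.654, 0.518, -0.552, 1.31], [0.757, 0.445, -0.479, 0.609], [-0.003, -0.731, -0.682, 0.983], [0.0, 0.0, 0.0, 1.0]]
scene unit 0.89 [187. 226. 348. 364.] 13078 [[0.632, -0.164, 0.004], [0.826, 0.019, 0.096], [0.92, 0.148, 0.181]]
scene unit_drawer0_handle 0.86 [257. 227. 345. 296.] 558 [[0.594, -0.167, 0.001], [0.662, -0.01, 0.082], [0.684, 0.138, 0.097]]
scene can_round
[... 1788 characters left out ...]
r_a 0.92 [368. 176. 385. 206.] 565 [[0.614, -0.444, 0.006], [0.642, -0.39, 0.077], [0.681, -0.372, 0.109]]
side tumbler_a 0.68 [194. 310. 220. 356.] 1109 [[0.605, 0.377, 0.004], [0.633, 0.413, 0.072], [0.675, 0.444, 0.11]]
side egg_cup 0.62 [351. 205. 362. 228.] 248 [[0.61, -0.304, -0.0], [0.632, -0.276, 0.043], [0.656, -0.257, 0.059]]
side wooden_spoon 0.67 [271. 211. 331. 282.] 1478 [[0.623, -0.164, 0.002], [0.663, -0.005, 0.059], [0.72, 0.138, 0.084]]
side wooden_spoon 0.65 [168. 379. 234. 452.] 814 [[0.397, 0.527, -0.0], [0.501, 0.563, 0.014], [0.629, 0.583, 0.022]]
side lunch_canister 0.95 [414. 164. 445. 204.] 784 [[0.477, -0.594, 0.005], [0.511, -0.541, 0.087], [0.562, -0.525, 0.122]]
```

View pics/both.png

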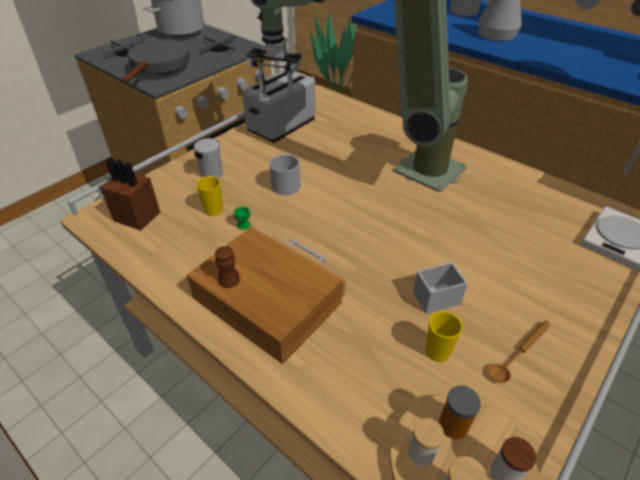

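View pics/side.png

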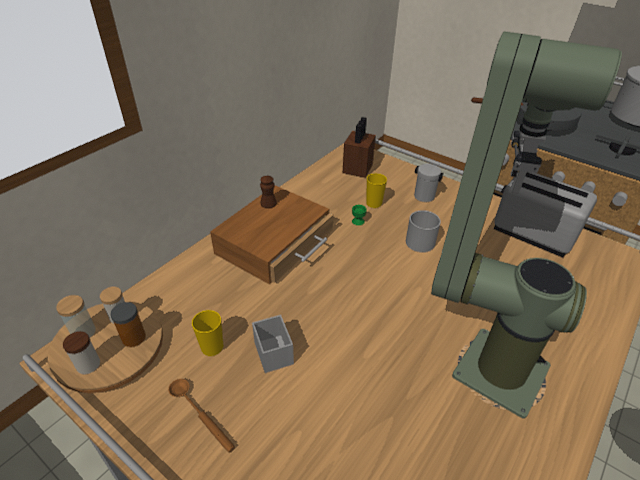

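Scene view: the wooden unit spans about (187–348, 226–364) with its bar at about (307,250). The round can is at (285,174) and the oblong can at (440,288). The side view agrees, with the drawer slightly ajar and its handle at (311,249). The detections fit both pictures. Next I'll fit precise poses.

```bash
cat > fit.py <<'E'
from h import *
from scipy.optimize import least_squares
def near(P,c,r,z0,z1): return P[(np.hypot(P[:,0]-c[0],P[:,1]-c[1])<r)&(P[:,2]>z0)&(P[:,2]<z1)]
def circ(Q):
    f=least_squares(lambda p:np.hypot(Q[:,0]-p[0],Q[:,1]-p[1])-p[2],[*Q[:,:2].mean(0),.05],loss="soft_l1",f_scale=.002).x
    return np.round(f,4)
def rect(Q):
    c,s,a=cv2.minAreaRect((Q[:,:2]*1000).astype(np.float32)); return np.round(c,1),np.round(s,1),round(a,1)
E
python3 - <<'E'
from fit import *
for cam in("scene","side"):
  im,d=imaging.get_image(cam); P=pts(cam,d)
  print(cam,"floor z",np.median(near(P,(.5,0),.05,-.02,.02)[:,2]))
  T=near(P,(.78,0),.24,.090,.099); T=T[T[:,0]>.6]
  print("unit top",rect(T),len(T),T[:,2].mean())
  H=near(P,(.63,0),.1,.035,.070); H=H[H[:,0]<.66]
  k=rect(H); print("handle",k,len(H),np.round(H.mean(0),4),np.round(H.max(0),4),np.round(H.min(0),3))
  Q=near(P,(.41,-.315),.08,.094,.108); print("round rim",circ(Q),rect(Q),len(Q),Q[:,2].mean())
  Q=near(P,(.5,.32),.09,.02,.08); 
  Q=near(P,(.5,.32),.09,.080,.092); print("obl rim",rect(Q),len(Q),Q[:,2].mean())
E
```

```text
scene floor z 0.0025731945779823295
unit top (array([798.8, -15.2]), array([238.8, 323.8]), 2.1) 7612 0.09645404887389564
handle (array([634.1, -20.1]), array([ 26.1, 128.7]), 3.1) 183 [ 0.6303 -0.0179  0.0624] [0.6497 0.0439 0.0683] [ 0.619 -0.085  0.054]
round rim [ 0.4076 -0.3195  0.0477] (array([ 408.2, -319. ]), array([102.4,  99.3]), 22.3) 182 0.1000595109133176
obl rim (array([498.4, 321.5]), array([ 82.4, 106.7]), 58.8) 369 0.08530018420870772
side floor z -0.0009225846196413423
unit top (array([798.2, -13.8]), array([242.7, 326.7]), 2.1) 4242 0.09405958252713184
handle (array([638.8,   6.6]), array([ 42.3, 179.6]), 0.1) 235 [0.6405 0.0122 0.0572] [0.66   0.0964 0.0699] [ 0.618 -0.083  0.035]
round rim [ 0.406  -0.3174  0.0478] (array([ 405.9, -319.2]), array([ 96.8, 104.7]), 26.4) 120 0.09781408028429625
obl rim (array([498.1, 322.8]), array([ 78.4, 106.8]), 58.2) 253 0.08401428354723575
```

```bash
cat > plan.py <<'E'
# plan.py x y z headingdeg(tool x) n : rows (shift in tool axes, turn about tool z) from the measured pose
import sys; from h import *
from scipy.spatial.transform import Rotation as R
x,y,z,h,n=map(float,sys.argv[1:6]); n=int(n)
s=ctrl.read_state(); q=s["eef_rot"]; r=R.from_quat([q[1],q[2],q[3],q[0]]); p=np.array(s["position"])
a=np.radians(h); g=R.from_matrix(np.array([[np.cos(a),np.sin(a),0],[np.sin(a),-np.cos(a),0],[0,0,-1]]).T)
w=(r.inv()*g).as_rotvec(); d=(np.array([x,y,z])-p)/n
print("t",round(s["clock"],2),"pos",p.round(4),"heading",np.degrees(np.arctan2(*r.as_matrix()[:2,0][::-1])).round(2),"turn",w.round(4), "width",round(s["gripper_width"],4),"F",np.round(s["wrist_force"],1),"tilt",np.degrees(np.arccos(-r.as_matrix()[2,2])).round(2))
for i in range(n):
    print(np.round(r.inv().apply(d),4).tolist(),np.round(w/n,4).tolist()); r=r*R.from_rotvec(w/n)
E
python3 plan.py 0.60 -0.02 0.20 92.1 16
```

```text
t 1.0 pos [ 0.2206 -0.531   0.2054] heading 22.56 turn [-1.0000e-04 -0.0000e+00 -1.2137e+00] width 0.0939 F [0.1 0.5 1. ] tilt 0.0
[0.0342, -0.0204, 0.0003] [-0.0, -0.0, -0.0759]
[0.0356, -0.0177, 0.0003] [-0.0, -0.0, -0.0759]
[0.0368, -0.015, 0.0003] [-0.0, -0.0, -0.0759]
[0.0379, -0.0122, 0.0003] [-0.0, -0.0, -0.0759]
[0.0387, -0.0093, 0.0003] [-0.0, -0.0, -0.0759]
[0.0393, -0.0063, 0.0003] [-0.0, -0.0, -0.0759]
[0.0396, -0.0033, 0.0003] [-0.0, -0.0, -0.0759]
[0.0398, -0.0003, 0.0003] [-0.0, -0.0, -0.0759]
[0.0397, 0.0027, 0.0003] [-0.0, -0.0, -0.0759]
[0.0394, 0.0057, 0.0003] [-0.0, -0.0, -0.0759]
[0.0388, 0.0087, 0.0003] [-0.0, -0.0, -0.0759]
[0.038, 0.0116, 0.0003] [-0.0, -0.0, -0.0759]
[0.0371, 0.0145, 0.0003] [-0.0, -0.0, -0.0759]
[0.0359, 0.0172, 0.0003] [-0.0, -0.0, -0.0759]
[0.0344, 0.0199, 0.0003] [-0.0, -0.0, -0.0759]
[0.0328, 0.0224, 0.0003] [-0.0, -0.0, -0.0759]
```

play_rows(
  rows=[
    [0.4,[0.034,-0.02,0],[0,0,-0.076]],
    [0.4,[0.036,-0.018,0],[0,0,-0.076]],
    [0.4,[0.037,-0.015,0],[0,0,-0.076]],
    [0.4,[0.038,-0.012,0],[0,0,-0.076]],
    [0.4,[0.039,-0.009,0],[0,0,-0.076]],
    [0.4,[0.039,-0.006,0],[0,0,-0.076]],
    [0.4,[0.04,-0.003,0],[0,0,-0.076]],
    [0.4,[0.04,0,0],[0,0,-0.076]],
    [0.4,[0.04,0.003,0],[0,0,-0.076]],
    [0.4,[0.039,0.006,0],[0,0,-0.076]],
    [0.4,[0.039,0.009,0],[0,0,-0.076]],
    [0.4,[0.038,0.012,0],[0,0,-0.076]],
    [0.4,[0.037,0.015,0],[0,0,-0.076]],
    [0.4,[0.036,0.017,0],[0,0,-0.076]],
    [0.4,[0.034,0.02,0],[0,0,-0.076]],
    [0.4,[0.033,0.022,0],[0,0,-0.076]],
    [0.4,[0,0,0],[0,0,0]],
    [0.4,[0,0,0],[0,0,0]],
  ],
  newtons=20,
)

```text
clock: 2.8
position: [0.6024, -0.0202, 0.2051]
eef_rot: [-0.0, 0.693, 0.721, -0.0]
wrist_force: [0.2, 0.6, -0.5]
gripper_width: 0.0282
```

```bash
python3 - <<'E'
from fit import *
m=imaging.camera_model("wrist"); im,d=imaging.get_image("wrist"); save("w1",im); P=pts("wrist",d,m=m)
print(np.round(m["T"],3).tolist())
H=P[(P[:,2]>.048)&(P[:,2]<.072)&(P[:,0]>.57)&(P[:,0]<.648)&(abs(P[:,1])<.12)]
print(len(H), rect(H) if len(H) else 0, np.round(H.max(0),4),np.round(H.mean(0),4))
T=P[(P[:,2]>.08)&(P[:,0]>.6)&(P[:,2]<.11)]
for y in(-.06,-.02,.02,.06):
  A=T[abs(T[:,1]-y)<.006]; B=H[abs(H[:,1]-y)<.006]
  if len(A):print(y,"topedge/front panel",A[:,0].min().round(4))
  if len(B):
    c=B[B[:,2]>B[:,2].max()-.003]; print("  bar crest x",c[:,0].mean().round(4),"z",c[:,2].max().round(4),"xrange",B[:,0].min().round(4),B[:,0].max().round(4))
E
python3 plan.py 0.627 -0.02 0.10 92.1 3
```

```text
[[0.999, 0.04, 0.009, 0.6], [0.041, -0.97, -0.239, 0.048], [-0.001, 0.239, -0.971, 0.385], [0.0, 0.0, 0.0, 1.0]]
1916 (array([635.1, -21.8]), array([ 26.7, 129.8]), 0.7) [0.6479 0.043  0.0648] [ 0.629  -0.0079  0.0616]
-0.06 topedge/front panel 0.6651
  bar crest x 0.6292 z 0.0644 xrange 0.625 0.6345
-0.02 topedge/front panel 0.6633
  bar crest x 0.6287 z 0.0643 xrange 0.6232 0.6339
0.02 topedge/front panel 0.6619
  bar crest x 0.6272 z 0.0647 xrange 0.6214 0.6446
0.06 topedge/front panel 0.6604
t 2.85 pos [ 0.602  -0.021   0.2051] heading 92.22 turn [-0.001   0.0005  0.0021] width 0.0283 F [ 0.6 -0.4 -0.5] tilt 0.06
[0.0, 0.0084, 0.035] [-0.0003, 0.0002, 0.0007]
[0.0, 0.0084, 0.035] [-0.0003, 0.0002, 0.0007]
[0.0, 0.0084, 0.035] [-0.0003, 0.0002, 0.0007]
```

View pics/w1.png

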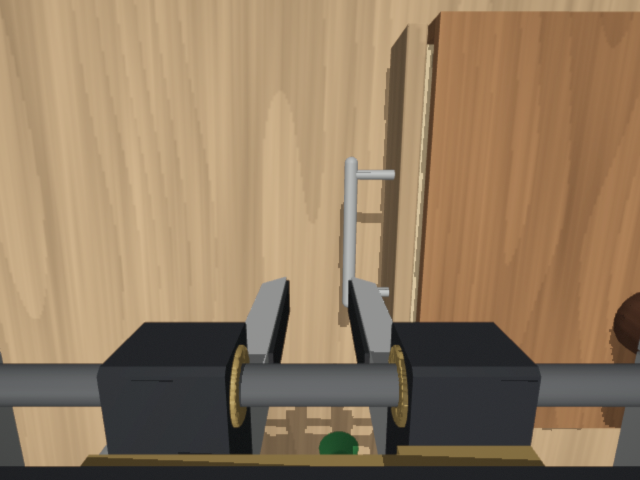

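The wrist picture shows the bar at u≈350, v 160–305, with the panel edge at u≈395. The depth puts the bar at x=0.6285 and the panel at 0.6635, a 35 mm gap as given.

play_rows(
  rows=[
    [0.4,[0,0.0135,0.02],[0,0,0]],
    [0.4,[0,0.0135,0.02],[0,0,0]],
    [0.4,[0,0,0.03],[0,0,0]],
    [0.4,[0,0,0.03],[0,0,0]],
    [0.4,[0,0,0.03],[0,0,0]],
    [0.4,[0,0,0.02],[0,0,0]],
    [0.4,[0,0,0.014],[0,0,0]],
    [0.4,[0,0,0],[0,0,0]],
    [0.8,[0,0,0],[0,0,0]],
    [0.8,[0,0,0],[0,0,0]],
    [0.8,[0,0,0],[0,0,0]],
    [0.8,[0,0,0],[0,0,0]],
  ],
  newtons=20,
)

```text
clock: 4.05
position: [0.6305, -0.02, 0.0432]
eef_rot: [0.001, 0.693, 0.721, 0.0]
wrist_force: [-1.6, -1.8, 3.7]
gripper_width: 0.0101
```

play_rows(
  rows=[
    [0.8,[0,-0.01,0],[0,0,0]],
    [0.8,[0,-0.02,0],[0,0,0]],
    [0.8,[0,-0.02,0],[0,0,0]],
    [0.8,[0,-0.02,0],[0,0,0]],
    [0.8,[0,-0.02,0],[0,0,0]],
    [0.8,[0,-0.02,0],[0,0,0]],
    [0.8,[0,-0.02,0],[0,0,0]],
    [0.8,[0,-0.01,0],[0,0,0]],
    [0.8,[0,-0.005,0],[0,0,0]],
    [0.8,[0,0,0],[0,0,0]],
  ],
)

```text
clock: 5.05
position: [0.4846, -0.0257, 0.0431]
eef_rot: [0.001, 0.693, 0.721, 0.0]
wrist_force: [-1.5, -0.8, 6.6]
gripper_width: 0.0105
```

play_rows(
  rows=[
    [0.8,[0,-0.004,0],[0,0,0]],
    [0.8,[0,-0.004,0],[0,0,0]],
    [0.8,[0,-0.004,0],[0,0,0]],
    [0.8,[0,0,0],[0,0,0]],
  ],
)

```text
clock: 5.45
position: [0.4733, -0.0261, 0.0431]
eef_rot: [0.001, 0.693, 0.721, 0.001]
wrist_force: [-0.5, -1.4, 9.2]
gripper_width: 0.0103
```

play_rows(
  rows=[
    [0.8,[0,-0.003,0],[0,0,0]],
    [0.8,[0,-0.003,0],[0,0,0]],
    [0.8,[0,0,0],[0,0,0]],
  ],
)

```text
clock: 5.75
position: [0.4676, -0.0263, 0.0431]
eef_rot: [0.002, 0.693, 0.721, 0.001]
wrist_force: [-0.5, -0.3, 8.3]
gripper_width: 0.0099
```

play_rows(
  rows=[
    [0.8,[0,-0.003,0],[0,0,0]],
    [0.8,[0,-0.001,0],[0,0,0]],
    [0.8,[0,0,0],[0,0,0]],
  ],
)

```text
clock: 6.05
position: [0.4639, -0.0265, 0.043]
eef_rot: [0.002, 0.693, 0.721, 0.001]
wrist_force: [0.9, -0.2, 8.5]
gripper_width: 0.0103
```

play_rows(
  rows=[
    [0.8,[0,-0.002,0],[0,0,0]],
    [0.8,[0,-0.002,0],[0,0,0]],
    [0.8,[0,0,0],[0,0,0]],
  ],
)

```text
clock: 6.35
position: [0.4598, -0.0266, 0.0431]
eef_rot: [0.002, 0.693, 0.721, 0.001]
wrist_force: [-0.1, -0.6, 7.3]
gripper_width: 0.0101
```

play_rows(
  rows=[
    [0.8,[0,-0.002,0],[0,0,0]],
    [0.8,[0,-0.002,0],[0,0,0]],
    [0.8,[0,0,0],[0,0,0]],
  ],
)

```text
clock: 6.65
position: [0.4593, -0.0267, 0.0431]
eef_rot: [0.004, 0.693, 0.72, 0.004]
wrist_force: [9.3, 1.4, -1.9]
gripper_width: 0.0103
```

The drawer is at its stop, since the force rose to 9 N. Releasing and lifting to look inside.

play_rows(
  rows=[
    [0.8,[0,0.003,0],[0,0,0]],
    [0.4,[0,0,0],[0,0,0]],
    [0.4,[0,0,0],[0,0,0]],
    [0.4,[0,0,-0.02],[0,0,0]],
    [0.4,[0,0,-0.04],[0,0,0]],
    [0.4,[0,0,-0.045],[0,0,0]],
    [0.4,[0,0,-0.045],[0,0,0]],
    [0.4,[0,0,-0.045],[0,0,0]],
    [0.4,[-0.02,0.04,-0.02],[0,0,0]],
    [0.4,[-0.03,0.04,-0.02],[0,0,0]],
    [0.4,[-0.02,0.02,0],[0,0,0]],
    [0.4,[0,0,0],[0,0,0]],
  ],
)

```text
clock: 7.85
position: [0.5583, -0.0924, 0.2739]
eef_rot: [-0.0, 0.694, 0.72, -0.001]
wrist_force: [-0.9, 0.5, -1.2]
gripper_width: 0.0282
```

```bash
python3 - <<'E'
from fit import *
m=imaging.camera_model("wrist"); im,d=imaging.get_image("wrist"); save("w2",im); P=pts("wrist",d,m=m)
print(np.round(m["T"],3)[:3,3])
for l in["lid_round","lid_oblong"]:
  for r in spotter.silhouettes("wrist",l)[:2]:
    Q=pts("wrist",d,r["mask"],m); 
    if len(Q)<50: continue
    print(l,round(r["score"],2),r["box"],len(Q),np.round(np.percentile(Q,[2,50,98],axis=0),3).tolist())
    K=Q[(Q[:,2]>.060)&(Q[:,2]<.075)]; L=Q[(Q[:,2]>.030)&(Q[:,2]<.042)]
    if len(K)>5: print("  knob top",rect(K),len(K),K[:,2].mean().round(4))
    if len(L)>5: print("  plate",rect(L),circ(L) ,len(L))
E
python3 plan.py 0.55 -0.02 0.25 92.1 1
```

```text
[ 0.556 -0.024  0.454]
lid_oblong 0.85 [298.6, 31.7, 410.5, 124.0] 9375 [[0.536, 0.005, 0.035], [0.586, 0.043, 0.037], [0.637, 0.084, 0.067]]
  knob top (array([586.6,  44.7]), array([16.3, 64. ]), 88.6) 1302 0.0659
  plate (array([586.6,  44.8]), array([ 82.2, 106.1]), 88.7) [0.5871 0.0456 0.0398] 7856
t 8.0 pos [ 0.5556 -0.0896  0.2733] heading 92.24 turn [-0.0038 -0.0018  0.0024] width 0.0278 F [-0.6  0.3  0.6] tilt 0.24
[0.0697, -0.0028, 0.0235] [-0.0038, -0.0018, 0.0024]
```

View pics/w2.png

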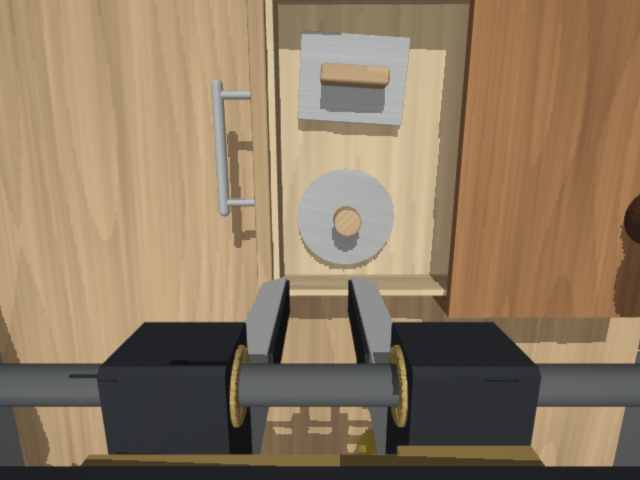

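The wrist picture shows the drawer fully open. The oblong lid's grip is centred at about (355,75) and the round lid's knob at (347,221). The oblong lid's depth fit matches its given size (106×82, grip 64×16).

```bash
python3 - <<'E'
from fit import *
m=imaging.camera_model("wrist"); im,d=imaging.get_image("wrist"); P=pts("wrist",d,m=m)
K=P[(P[:,2]>.060)&(P[:,2]<.071)&(P[:,0]>.51)&(P[:,0]<.65)&(P[:,1]<.0)&(P[:,1]>-.14)]
M=np.zeros((480,640),bool); M[170:268,290:400]=1
K=pts("wrist",d,M,m); L=K[(K[:,2]>.032)&(K[:,2]<.041)]; K=K[(K[:,2]>.060)&(K[:,2]<.072)]
print(rect(K),K[:,2].mean(),rect(L),L[:,2].mean())
E
python3 plan.py 0.5866 0.0447 0.12 178.6 12
```

```text
(array([587. , -94.1]), array([27.1, 26.4]), 47.8) 0.06610746027840418 (array([587.4, -94.4]), array([102.4, 103.5]), 1.9) 0.03642643420313148
t 8.05 pos [ 0.5556 -0.0894  0.2737] heading 92.26 turn [-1.4000e-03 -3.4000e-03 -1.5069e+00] width 0.0282 F [-0.4  0.2 -0.4] tilt 0.19
[0.011, 0.0031, 0.0128] [-0.0001, -0.0003, -0.1256]
[0.0106, 0.0044, 0.0128] [-0.0001, -0.0003, -0.1256]
[0.0099, 0.0057, 0.0128] [-0.0001, -0.0003, -0.1256]
[0.0092, 0.0069, 0.0128] [-0.0001, -0.0003, -0.1256]
[0.0082, 0.008, 0.0128] [-0.0001, -0.0003, -0.1256]
[0.0072, 0.009, 0.0128] [-0.0001, -0.0003, -0.1256]
[0.006, 0.0098, 0.0128] [-0.0001, -0.0003, -0.1256]
[0.0047, 0.0105, 0.0128] [-0.0001, -0.0003, -0.1256]
[0.0034, 0.011, 0.0128] [-0.0001, -0.0003, -0.1256]
[0.002, 0.0113, 0.0128] [-0.0001, -0.0003, -0.1256]
[0.0006, 0.0115, 0.0128] [-0.0001, -0.0003, -0.1256]
[-0.0009, 0.0114, 0.0128] [-0.0001, -0.0003, -0.1256]
```

play_rows(
  rows=[
    [0.1,[0.011,0.003,0.013],[0,0,-0.126]],
    [0.1,[0.011,0.004,0.013],[0,0,-0.126]],
    [0.1,[0.01,0.006,0.013],[0,0,-0.126]],
    [0.1,[0.009,0.007,0.013],[0,0,-0.126]],
    [0.1,[0.008,0.008,0.013],[0,0,-0.126]],
    [0.1,[0.007,0.009,0.013],[0,0,-0.126]],
    [0.1,[0.006,0.01,0.013],[0,0,-0.126]],
    [0.1,[0.005,0.01,0.013],[0,0,-0.126]],
    [0.1,[0.003,0.011,0.013],[0,0,-0.126]],
    [0.1,[0.002,0.011,0.013],[0,0,-0.126]],
    [0.1,[0.001,0.011,0.013],[0,0,-0.126]],
    [0.1,[-0.001,0.011,0.013],[0,0,-0.126]],
    [0.1,[0,0,0],[0,0,0]],
    [0.1,[0,0,0],[0,0,0]],
  ],
)

```text
clock: 9.45
position: [0.5866, 0.0431, 0.119]
eef_rot: [-0.001, 0.011, 1.0, -0.0]
wrist_force: [-0.7, 0.1, 0.4]
gripper_width: 0.0423
```

```bash
python3 plan.py 0.5866 0.0447 0.041 178.6 3
```

```text
t 9.45 pos [0.5866 0.0431 0.119 ] heading 178.79 turn [-0.0002 -0.0011  0.0033] width 0.0423 F [-0.7  0.1  0.4] tilt 0.07
[-0.0, 0.0006, 0.026] [-0.0001, -0.0004, 0.0011]
[0.0, 0.0005, 0.026] [-0.0001, -0.0004, 0.0011]
[0.0, 0.0005, 0.026] [-0.0001, -0.0004, 0.0011]
```

play_rows(
  rows=[
    [0.1,[0,0.0015,0.026],[0,0,0.003]],
    [0.1,[0,0,0.026],[0,0,0]],
    [0.1,[0,0,0.018],[0,0,0]],
    [0.1,[0,0,0.008],[0,0,0]],
    [0.1,[0,0,0],[0,0,0]],
    [0.8,[0,0,0],[0,0,0]],
    [0.8,[0,0,0],[0,0,0]],
    [0.8,[0,0,0],[0,0,0]],
    [0.8,[0,0,0],[0,0,0]],
    [0.8,[0,0,-0.01],[0,0,0]],
    [0.8,[0,0,-0.03],[0,0,0]],
    [0.8,[0,0,-0.04],[0,0,0]],
    [0.8,[0,0,-0.04],[0,0,0]],
    [0.8,[0,0,-0.04],[0,0,0]],
    [0.8,[0,0,0],[0,0,0]],
  ],
  newtons=30,
)

```text
clock: 10.95
position: [0.5924, 0.0437, 0.2092]
eef_rot: [0.007, 0.011, 1.0, -0.001]
wrist_force: [1.1, 0.4, -1.6]
gripper_width: 0.0159
```

```bash
python3 plan.py 0.4983 0.322 0.20 148.8 10
```

```text
t 10.95 pos [0.5924 0.0437 0.2092] heading 178.71 turn [0.0029 0.0144 0.5219] width 0.0159 F [ 1.1  0.4 -1.6] tilt 0.83
[0.01, 0.0276, 0.0007] [0.0003, 0.0014, 0.0522]
[0.0115, 0.027, 0.0008] [0.0003, 0.0014, 0.0522]
[0.0129, 0.0264, 0.0008] [0.0003, 0.0014, 0.0522]
[0.0142, 0.0257, 0.0008] [0.0003, 0.0014, 0.0522]
[0.0155, 0.0249, 0.0008] [0.0003, 0.0014, 0.0522]
[0.0168, 0.0241, 0.0008] [0.0003, 0.0014, 0.0522]
[0.0181, 0.0232, 0.0008] [0.0003, 0.0014, 0.0522]
[0.0192, 0.0222, 0.0008] [0.0003, 0.0014, 0.0522]
[0.0204, 0.0212, 0.0009] [0.0003, 0.0014, 0.0522]
[0.0214, 0.0201, 0.0009] [0.0003, 0.0014, 0.0522]
```

```bash
python3 plan.py 0.584 0.27 0.24 148.8 8
```

```text
t 10.95 pos [0.5924 0.0437 0.2092] heading 178.71 turn [0.0029 0.0144 0.5219] width 0.0159 F [ 1.1  0.4 -1.6] tilt 0.83
[0.0016, 0.0282, -0.0039] [0.0004, 0.0018, 0.0652]
[0.0035, 0.0281, -0.0039] [0.0004, 0.0018, 0.0652]
[0.0053, 0.0278, -0.0039] [0.0004, 0.0018, 0.0652]
[0.0071, 0.0274, -0.0039] [0.0004, 0.0018, 0.0652]
[0.0089, 0.0269, -0.0039] [0.0004, 0.0018, 0.0652]
[0.0106, 0.0262, -0.0039] [0.0004, 0.0018, 0.0652]
[0.0123, 0.0255, -0.0039] [0.0004, 0.0018, 0.0652]
[0.014, 0.0246, -0.0039] [0.0004, 0.0018, 0.0652]
```

play_rows(
  rows=[
    [0.8,[0.002,0.028,-0.004],[0,0,0.065]],
    [0.8,[0.003,0.028,-0.004],[0,0,0.065]],
    [0.8,[0.005,0.028,-0.004],[0,0,0.065]],
    [0.8,[0.007,0.027,-0.004],[0,0,0.065]],
    [0.8,[0.009,0.027,-0.004],[0,0,0.065]],
    [0.8,[0.011,0.026,-0.004],[0,0,0.065]],
    [0.8,[0.012,0.026,-0.004],[0,0,0.065]],
    [0.8,[0.014,0.025,-0.004],[0,0,0.065]],
    [0.8,[0,0,0],[0,0,0]],
    [0.8,[0,0,0],[0,0,0]],
    [0.8,[0,0,0],[0,0,0]],
  ],
)

```text
clock: 12.05
position: [0.5796, 0.2694, 0.2319]
eef_rot: [-0.001, 0.268, 0.963, -0.001]
wrist_force: [0.9, -0.9, -1.8]
gripper_width: 0.0157
```

```bash
python3 - <<'E'
from fit import *
m=imaging.camera_model("wrist"); im,d=imaging.get_image("wrist"); save("w3",im); P=pts("wrist",d,m=m)
Q=near(P,(.498,.322),.075,.079,.091); print("rim",rect(Q),len(Q),Q[:,2].mean(),Q[:,:2].mean(0))
s=ctrl.read_state(); p=s["position"]; print(p)
L=near(P,p,.08,p[2]-.03,p[2]+.03); G=L[L[:,2]>p[2]+.01]; print("held",rect(L),len(L)); 
L=L[abs(L[:,2]-(p[2]-.005))<.004]; print("held plate",rect(L) if len(L)>9 else 0, len(L), L[:,2].mean()-p[2])
E
python3 plan.py 0.4983 0.322 0.14 148.8 5
```

```text
rim (array([498.9, 321. ]), array([ 78.2, 101. ]), 58.3) 2576 0.08494486459055137 [0.49195437 0.32490756]
[0.57978896 0.26921803 0.23214111]
held (array([573.1, 272.7]), array([82.4, 95.3]), 58.8) 23970
held plate (array([573.1, 272.7]), array([82.4, 95.3]), 58.8) 17764 -0.005930273226332439
t 12.1 pos [0.5798 0.2692 0.2321] heading 148.85 turn [-0.0016 -0.0008  0.0009] width 0.0154 F [-0.  -0.2 -2.2] tilt 0.1
[0.0194, 0.0006, 0.0184] [-0.0003, -0.0002, 0.0002]
[0.0194, 0.0006, 0.0184] [-0.0003, -0.0002, 0.0002]
[0.0194, 0.0006, 0.0184] [-0.0003, -0.0002, 0.0002]
[0.0194, 0.0006, 0.0184] [-0.0003, -0.0002, 0.0002]
[0.0194, 0.0006, 0.0184] [-0.0003, -0.0002, 0.0002]
```

View pics/w3.png

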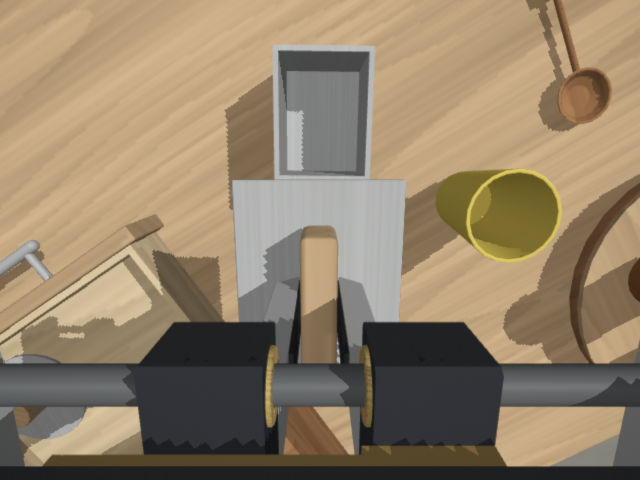

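The picture shows the can's mouth at (275–373, 46–180), aligned with the held lid's plate (233–405, 181+). The rim fits 78×101 mm at heading 148.3°, and the lid sits about 2 mm forward along the tool's x. I'm applying that offset.

play_rows(
  rows=[
    [0.8,[0.02,0.001,0.01],[0,0,0.01]],
    [0.8,[0.03,0.001,0.02],[0,0,0]],
    [0.8,[0.03,0.001,0.03],[0,0,0]],
    [0.8,[0.014,0,0.03],[0,0,0]],
    [0.8,[0,0,0.017],[0,0,0]],
    [0.8,[0,0,0],[0,0,0]],
    [0.8,[0,0,0],[0,0,0]],
    [0.8,[0,0,0],[0,0,0]],
    [0.8,[0,0,0],[0,0,0]],
  ],
)

```text
clock: 13.0
position: [0.5032, 0.3223, 0.1279]
eef_rot: [0.001, 0.273, 0.962, 0.001]
wrist_force: [0.5, -0.5, -1.2]
gripper_width: 0.0159
```

```bash
python3 plan.py 0.4990 0.3225 0.108 148.3 3
```

```text
t 13.0 pos [0.5032 0.3223 0.1279] heading 148.27 turn [ 0.0028  0.0019 -0.0005] width 0.0159 F [ 0.5 -0.5 -1.2] tilt 0.2
[0.0013, -0.0007, 0.0066] [0.0009, 0.0006, -0.0002]
[0.0012, -0.0007, 0.0066] [0.0009, 0.0006, -0.0002]
[0.0012, -0.0007, 0.0066] [0.0009, 0.0006, -0.0002]
```

```bash
cat > avg.py <<'E'
from h import *
A=[]
for i in range(6):
    imaging.get_image("wrist"); A.append(ctrl.read_state()["position"])
print(np.mean(A,0).round(4),np.std(A,0).round(4))
E
python3 avg.py
```

```text
[0.5023 0.3223 0.1269] [0.0004 0.     0.0005]
```

play_rows(
  rows=[
    [0.8,[0,-0.002,0.005],[0,0,0]],
    [0.8,[0,0,0.006],[0,0,0]],
    [0.8,[0,0,0.006],[0,0,0]],
    [0.8,[0,0,0.003],[0,0,0]],
    [0.8,[0,0,0.003],[0,0,0]],
    [0.8,[0,0,0],[0,0,0]],
    [0.8,[0,0,0],[0,0,0]],
  ],
)

```text
clock: 14.0
position: [0.5006, 0.3206, 0.103]
eef_rot: [0.0, 0.273, 0.962, 0.0]
wrist_force: [-0.5, -0.2, -1.6]
gripper_width: 0.0154
```

play_rows(
  rows=[
    [0.8,[0,0,0.002],[0,0,0]],
    [0.8,[0,0,0.002],[0,0,0]],
    [0.8,[0,0,0],[0,0,0]],
    [0.8,[0,0,0],[0,0,0]],
  ],
)

```text
clock: 14.4
position: [0.5004, 0.3205, 0.0989]
eef_rot: [-0.0, 0.273, 0.962, -0.0]
wrist_force: [0.3, -0.2, -1.8]
gripper_width: 0.0156
```

play_rows(
  rows=[
    [0.8,[0,0,0.002],[0,0,0]],
    [0.8,[0,0,0.001],[0,0,0]],
    [0.8,[0,0,0],[0,0,0]],
    [0.8,[0,0,0],[0,0,0]],
  ],
)

```text
clock: 14.8
position: [0.5004, 0.3205, 0.0959]
eef_rot: [-0.0, 0.273, 0.962, -0.0]
wrist_force: [-0.3, -0.2, -1.8]
gripper_width: 0.0159
```

play_rows(
  rows=[
    [0.8,[0,0,0.001],[0,0,0]],
    [0.8,[0,0,0],[0,0,0]],
    [0.8,[0,0,0],[0,0,0]],
  ],
)

```text
clock: 15.1
position: [0.5007, 0.3206, 0.0952]
eef_rot: [0.0, 0.273, 0.962, 0.0]
wrist_force: [0.5, 0.5, -0.0]
gripper_width: 0.0157
```

Contact is starting: the lid's weight has come off at TCP z≈0.095, as predicted. One small step more, then release and lift.

play_rows(
  rows=[
    [0.8,[0,0,0.0005],[0,0,0]],
    [0.8,[0,0,0],[0,0,0]],
    [0.8,[0,0,0],[0,0,0]],
  ],
)

```text
clock: 15.4
position: [0.5007, 0.3206, 0.0951]
eef_rot: [0.0, 0.273, 0.962, 0.0]
wrist_force: [-2.1, -0.1, 2.9]
gripper_width: 0.0157
```

play_rows(
  rows=[
    [0.5,[0,0,0],[0,0,0]],
    [0.3,[0,0,0],[0,0,0]],
    [0.3,[0,0,0],[0,0,0]],
    [0.3,[0,0,-0.01],[0,0,0]],
    [0.3,[0,0,-0.03],[0,0,0]],
    [0.3,[-0.02,0,-0.04],[0,0,0]],
    [0.3,[-0.04,0,-0.04],[0,0,0]],
    [0.3,[-0.03,0,-0.02],[0,0,0]],
    [0.3,[0,0,0],[0,0,0]],
    [0.3,[0,0,0],[0,0,0]],
  ],
)

```text
clock: 16.4
position: [0.5736, 0.2755, 0.2306]
eef_rot: [0.0, 0.273, 0.962, 0.0]
wrist_force: [0.3, -0.1, -0.8]
gripper_width: 0.0326
```

```bash
python3 - <<'E'
from fit import *
m=imaging.camera_model("wrist"); im,d=imaging.get_image("wrist"); save("w4",im); P=pts("wrist",d,m=m)
Q=near(P,(.499,.321),.085,.080,.097); print("plate",rect(Q),len(Q))
A=np.c_[Q[:,:2]-Q[:,:2].mean(0),np.ones(len(Q))]; print("plane",np.linalg.lstsq(A,Q[:,2],rcond=None)[0].round(4))
E
python3 plan.py 0.587 -0.094 0.22 90 12
```

```text
plate (array([499. , 320.9]), array([ 82.2, 106.1]), 58.4) 12714
plane [-0.0005  0.0001  0.0894]
t 16.45 pos [0.5722 0.2757 0.2292] heading 148.31 turn [-1.6000e-03 -9.0000e-04  1.0178e+00] width 0.0331 F [-0.4 -0.4 -0.7] tilt 0.1
[-0.0172, -0.0256, 0.0008] [-0.0001, -0.0001, 0.0848]
[-0.0193, -0.024, 0.0008] [-0.0001, -0.0001, 0.0848]
[-0.0213, -0.0223, 0.0008] [-0.0001, -0.0001, 0.0848]
[-0.0231, -0.0204, 0.0008] [-0.0001, -0.0001, 0.0848]
[-0.0248, -0.0184, 0.0008] [-0.0001, -0.0001, 0.0848]
[-0.0262, -0.0162, 0.0008] [-0.0001, -0.0001, 0.0848]
[-0.0275, -0.0139, 0.0008] [-0.0001, -0.0001, 0.0848]
[-0.0286, -0.0116, 0.0008] [-0.0001, -0.0001, 0.0848]
[-0.0295, -0.0091, 0.0008] [-0.0001, -0.0001, 0.0848]
[-0.0301, -0.0066, 0.0008] [-0.0001, -0.0001, 0.0848]
[-0.0306, -0.004, 0.0008] [-0.0001, -0.0001, 0.0848]
[-0.0308, -0.0014, 0.0008] [-0.0001, -0.0001, 0.0848]
```

View pics/w4.png

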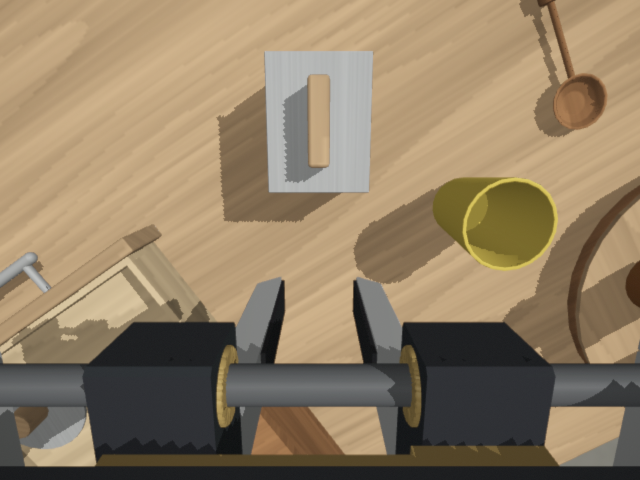

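The oblong lid at (265–372, 52–192) lies flat: the plate top is at 89.4 mm with slope ≈0, and it's centred on the can. Now the round lid.

```bash
python3 plan.py 0.587 -0.094 0.12 180 12
```

```text
t 16.45 pos [0.5722 0.2757 0.2292] heading 148.31 turn [-5.00e-04 -1.70e-03 -5.53e-01] width 0.0331 F [-0.4 -0.4 -0.7] tilt 0.1
[-0.0172, -0.0256, 0.0091] [-0.0, -0.0001, -0.0461]
[-0.016, -0.0263, 0.0091] [-0.0, -0.0001, -0.0461]
[-0.0148, -0.027, 0.0091] [-0.0, -0.0001, -0.0461]
[-0.0136, -0.0277, 0.0091] [-0.0, -0.0001, -0.0461]
[-0.0123, -0.0283, 0.0091] [-0.0, -0.0001, -0.0461]
[-0.0109, -0.0288, 0.0091] [-0.0, -0.0001, -0.0461]
[-0.0096, -0.0293, 0.0091] [-0.0, -0.0001, -0.0461]
[-0.0082, -0.0297, 0.0091] [-0.0, -0.0001, -0.0461]
[-0.0069, -0.0301, 0.0091] [-0.0, -0.0001, -0.0461]
[-0.0055, -0.0303, 0.0091] [-0.0, -0.0001, -0.0461]
[-0.0041, -0.0306, 0.0091] [-0.0, -0.0001, -0.0461]
[-0.0026, -0.0307, 0.0091] [-0.0, -0.0001, -0.0461]
```

play_rows(
  rows=[
    [0,[-0.017,-0.026,0.009],[0,0,-0.046]],
    [0,[-0.016,-0.026,0.009],[0,0,-0.046]],
    [0,[-0.015,-0.027,0.009],[0,0,-0.046]],
    [0,[-0.014,-0.028,0.009],[0,0,-0.046]],
    [0,[-0.012,-0.028,0.009],[0,0,-0.046]],
    [0,[-0.011,-0.029,0.009],[0,0,-0.046]],
    [0,[-0.01,-0.029,0.009],[0,0,-0.046]],
    [0,[-0.008,-0.03,0.009],[0,0,-0.046]],
    [0,[-0.007,-0.03,0.009],[0,0,-0.046]],
    [0,[-0.005,-0.03,0.009],[0,0,-0.046]],
    [0,[-0.004,-0.031,0.009],[0,0,-0.046]],
    [0,[-0.003,-0.031,0.009],[0,0,-0.046]],
    [0,[0,0,0],[0,0,0]],
    [0,[0,0,0],[0,0,0]],
    [0,[0,0,0],[0,0,0]],
  ],
)

```text
clock: 17.95
position: [0.5875, -0.0928, 0.1214]
eef_rot: [-0.001, -0.0, 1.0, 0.001]
wrist_force: [-0.5, -0.2, -0.8]
gripper_width: 0.047
```

```bash
python3 avg.py; python3 plan.py 0.587 -0.0943 0.041 180 3
```

```text
[ 0.5881 -0.0933  0.1221] [0.0002 0.0003 0.0002]
t 18.25 pos [ 0.5882 -0.0938  0.1222] heading -179.98 turn [-0.0001  0.0005  0.0003] width 0.047 F [-0.4  0.   0.4] tilt 0.03
[0.0004, -0.0002, 0.0271] [-0.0, 0.0002, 0.0001]
[0.0004, -0.0002, 0.0271] [-0.0, 0.0002, 0.0001]
[0.0004, -0.0002, 0.0271] [-0.0, 0.0002, 0.0001]
```

play_rows(
  rows=[
    [0,[0.001,-0.001,0.027],[0,0,0]],
    [0,[0,0,0.027],[0,0,0]],
    [0,[0,0,0.018],[0,0,0]],
    [0,[0,0,0.009],[0,0,0]],
    [0,[0,0,0],[0,0,0]],
    [0.6,[0,0,0],[0,0,0]],
    [0.6,[0,0,0],[0,0,0]],
    [0.6,[0,0,0],[0,0,0]],
    [0.6,[0,0,0],[0,0,0]],
    [0.6,[0,0,-0.01],[0,0,0]],
    [0.6,[0,0,-0.03],[0,0,0]],
    [0.6,[0,0,-0.04],[0,0,0]],
    [0.6,[0,0,-0.04],[0,0,0]],
    [0.6,[0,0,-0.04],[0,0,0]],
    [0.6,[0,0,-0.03],[0,0,0]],
    [0.6,[0,0,0],[0,0,0]],
    [0.6,[0,0,0],[0,0,0]],
  ],
)

```text
clock: 19.95
position: [0.5869, -0.0957, 0.2311]
eef_rot: [0.0, 0.0, 1.0, -0.0]
wrist_force: [-0.2, -0.1, -2.0]
gripper_width: 0.0271
```

```bash
python3 plan.py 0.51 -0.318 0.23 180 8
```

```text
t 19.95 pos [ 0.5869 -0.0957  0.2311] heading 179.95 turn [-0.0005  0.0006 -0.0009] width 0.0271 F [-0.2 -0.1 -2. ] tilt 0.04
[0.0096, -0.0278, 0.0001] [-0.0001, 0.0001, -0.0001]
[0.0096, -0.0278, 0.0001] [-0.0001, 0.0001, -0.0001]
[0.0096, -0.0278, 0.0001] [-0.0001, 0.0001, -0.0001]
[0.0096, -0.0278, 0.0001] [-0.0001, 0.0001, -0.0001]
[0.0096, -0.0278, 0.0001] [-0.0001, 0.0001, -0.0001]
[0.0096, -0.0278, 0.0001] [-0.0001, 0.0001, -0.0001]
[0.0096, -0.0278, 0.0001] [-0.0001, 0.0001, -0.0001]
[0.0096, -0.0278, 0.0001] [-0.0001, 0.0001, -0.0001]
```

play_rows(
  rows=[
    [0.6,[0.01,-0.028,0],[0,0,0]],
    [0.6,[0.01,-0.028,0],[0,0,0]],
    [0.6,[0.01,-0.028,0],[0,0,0]],
    [0.6,[0.009,-0.028,0],[0,0,0]],
    [0.6,[0.009,-0.028,0],[0,0,0]],
    [0.6,[0.01,-0.028,0],[0,0,0]],
    [0.6,[0.01,-0.028,0],[0,0,0]],
    [0.6,[0.009,-0.026,0],[0,0,0]],
    [0.6,[0,0,0],[0,0,0]],
    [0.6,[0,0,0],[0,0,0]],
    [0.6,[0,0,0],[0,0,0]],
  ],
)

```text
clock: 21.05
position: [0.5094, -0.3161, 0.2291]
eef_rot: [-0.001, 0.0, 1.0, 0.001]
wrist_force: [-0.9, 0.0, -1.6]
gripper_width: 0.0272
```

```bash
python3 - <<'E'
from fit import *
m=imaging.camera_model("wrist"); im,d=imaging.get_image("wrist"); save("w5",im); P=pts("wrist",d,m=m)
Q=near(P,(.407,-.319),.07,.094,.106); print("rim",circ(Q),rect(Q),len(Q),Q[:,2].mean())
p=ctrl.read_state()["position"]
L=near(P,p,.08,p[2]-.012,p[2]-.001); print("held plate",rect(L),len(L),L[:,2].mean()-p[2])
# outer edge circle of the held plate via per-angle maximum radius
u=(L[:,:2]-p[:2]); a=np.round(np.degrees(np.arctan2(u[:,1],-u[:,0]))/4)
E=np.array([L[a==k][np.argmax(np.hypot(*u[a==k].T))] for k in range(-18,19) if (a==k).any()]); print("edge",circ(E),len(E))
E
python3 avg.py
```

```text
rim [ 0.4079 -0.3216  0.0473] (array([ 407.8, -321.6]), array([99.4, 98.5]), 45.4) 2684 0.09969679227783887
held plate (array([ 503.1, -316.3]), array([103.5,  93.6]), 89.2) 19988 -0.0063987273988711235
edge [ 0.508  -0.3166  0.0517] 37
[ 0.5102 -0.3166  0.2307] [0.0001 0.0003 0.0003]
```

View pics/w5.png

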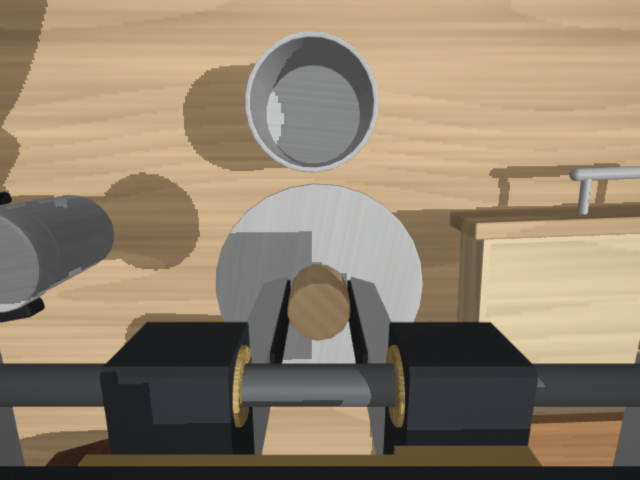

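The picture shows the can's mouth centred at (312,102) and the held lid at (319,~285). Fits: rim (0.4079, -0.3216) with the outer span at 99 mm, lid (0.5080, -0.3166) with r = 52 mm. The needed shift is tool x +0.100, y -0.005.

play_rows(
  rows=[
    [0.6,[0.02,-0.002,0],[0,0,0]],
    [0.6,[0.03,-0.002,0.01],[0,0,0]],
    [0.6,[0.03,-0.001,0.02],[0,0,0]],
    [0.6,[0.02,0,0.03],[0,0,0]],
    [0.6,[0,0,0.03],[0,0,0]],
    [0.6,[0,0,0.006],[0,0,0]],
    [0.6,[0,0,0],[0,0,0]],
    [0.6,[0,0,0],[0,0,0]],
    [0.6,[0,0,0],[0,0,0]],
  ],
)

```text
clock: 22.3
position: [0.4114, -0.3236, 0.1369]
eef_rot: [0.001, 0.0, 1.0, -0.001]
wrist_force: [0.5, 0.1, -1.2]
gripper_width: 0.0271
```

```bash
python3 avg.py
```

```text
[ 0.4107 -0.323   0.136 ] [0.0004 0.0003 0.0005]
```

play_rows(
  rows=[
    [0.6,[0.0005,0.001,0.004],[0,0,0]],
    [0.6,[0,0,0.006],[0,0,0]],
    [0.6,[0,0,0.005],[0,0,0]],
    [0.6,[0,0,0.003],[0,0,0]],
    [0.6,[0,0,0],[0,0,0]],
    [0.6,[0,0,0],[0,0,0]],
  ],
)

```text
clock: 23.2
position: [0.4093, -0.3214, 0.1167]
eef_rot: [-0.0, 0.0, 1.0, 0.0]
wrist_force: [-0.5, -0.2, -1.8]
gripper_width: 0.0274
```

play_rows(
  rows=[
    [0.6,[0,0,0.002],[0,0,0]],
    [0.6,[0,0,0.002],[0,0,0]],
    [0.6,[0,0,0],[0,0,0]],
    [0.6,[0,0,0],[0,0,0]],
  ],
)

```text
clock: 23.6
position: [0.4094, -0.3214, 0.1128]
eef_rot: [-0.0, 0.0, 1.0, 0.0]
wrist_force: [0.2, 0.0, -2.0]
gripper_width: 0.0272
```

play_rows(
  rows=[
    [0.6,[0,0,0.0015],[0,0,0]],
    [0.6,[0,0,0.0015],[0,0,0]],
    [0.6,[0,0,0],[0,0,0]],
    [0.6,[0,0,0],[0,0,0]],
  ],
)

```text
clock: 24.0
position: [0.4095, -0.3216, 0.1103]
eef_rot: [0.0, 0.0, 1.0, -0.0]
wrist_force: [-0.2, 0.4, 3.2]
gripper_width: 0.0272
```

Seated contact came at the expected height. Releasing and backing off.

play_rows(
  rows=[
    [0.4,[0,0,0],[0,0,0]],
    [0.1,[0,0,0],[0,0,0]],
    [0.0,[0,0,0],[0,0,0]],
    [0.0,[0,0,-0.01],[0,0,0]],
    [0.0,[0,0,-0.03],[0,0,0]],
    [0.0,[-0.02,0,-0.04],[0,0,0]],
    [0.0,[-0.04,0,-0.04],[0,0,0]],
    [0.0,[-0.03,0,-0.01],[0,0,0]],
    [0.0,[0,0,0],[0,0,0]],
    [0.0,[0,0,0],[0,0,0]],
  ],
)

```text
clock: 25.0
position: [0.4947, -0.3213, 0.2353]
eef_rot: [-0.0, -0.0, 1.0, -0.0]
wrist_force: [-0.1, -0.1, -0.5]
gripper_width: 0.0471
```

Run:
```python
from fit import *
m=imaging.camera_model("wrist"); im,d=imaging.get_image("wrist"); P=pts("wrist",d,m=m)
Q=near(P,(.408,-.3216),.07,.09,.115); print("plate",rect(Q),len(Q))
A=np.c_[Q[:,:2]-Q[:,:2].mean(0),np.ones(len(Q))]; print("plane",np.linalg.lstsq(A,Q[:,2],rcond=None)[0].round(4))
b,d=imaging.get_image("side"); save("side2",b)
a,d2=imaging.get_image("scene"); 
for cam,dd in(("side",d),("scene",d2)):
  P=pts(cam,dd)
  for n,c,z in(("obl",(.499,.321),.089),("rnd",(.408,-.3216),.104)):
    Q=near(P,c,.07,z-.008,z+.008); print(cam,n,rect(Q),Q[:,2].mean().round(4))
  for l in ["tumbler_a","egg_cup","wooden_spoon","lunch_canister"]:
    for r in spotter.silhouettes(cam,l)[:2]:
      Q=pts(cam,dd,r["mask"])
      if len(Q): print(cam,l,round(r["score"],2),np.round(np.percentile(Q,[50],axis=0),3).tolist())
```

```text
plate (array([ 407.8, -322.3]), array([103.2, 103.2]), 0.1) 13927
plane [-4.000e-04 -1.000e-04  1.045e-01]
side obl (array([497.7, 323.2]), array([ 82.7, 109. ]), 58.2) 0.0885
side rnd (array([ 406.1, -317.1]), array([101.3, 104.5]), 10.3) 0.1026
side tumbler_a 0.8 [[0.633, 0.414, 0.074]]
side tumbler_a 0.75 [[0.642, -0.39, 0.076]]
side egg_cup 0.81 [[0.63, -0.277, 0.043]]
side wooden_spoon 0.62 [[0.499, 0.563, 0.013]]
side lunch_canister 0.92 [[0.513, -0.541, 0.086]]
side lunch_canister 0.52 [[0.39, -0.277, 0.049]]
scene obl (array([498.2, 322. ]), array([ 85.9, 108.5]), 59.4) 0.091
scene rnd (array([ 408.7, -319.7]), array([103.6, 102.9]), 49.8) 0.1058
scene tumbler_a 0.67 [[0.652, 0.408, 0.076]]
scene tumbler_a 0.57 [[0.656, -0.396, 0.078]]
scene egg_cup 0.85 [[0.639, -0.278, 0.047]]
scene wooden_spoon 0.69 [[0.554, 0.558, 0.016]]
scene lunch_canister 0.68 [[0.538, -0.546, 0.095]]
scene lunch_canister 0.65 [[0.551, 0.559, 0.016]]
```

View pics/side2.png

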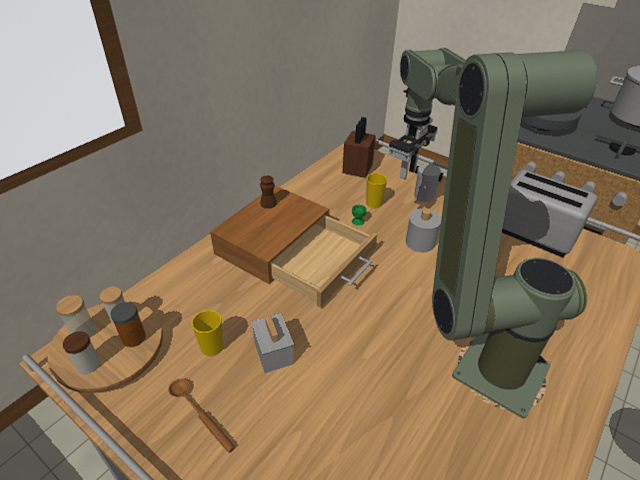

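The side view shows both lids seated, round at (424,222) and oblong at (272,335). The drawer is wide open and empty, the bystanders are where they were, and the arm is clear.

```bash
python3 -c "
from rig import job; print(job.close_job())"
```

```text
the job is handed in; nothing more can be done
None
```

Both steel lids are on their matching canisters, and the job is handed in at about 25 s on the robot's clock. I pulled the drawer out by its handle until the force rose to about 9 N at the stop. Then I lifted out the oblong lid and the round lid in turn and set each on its canister, with about 3 N of contact.

**Lids:** wrist-camera depth puts the oblong plate top at 89.4 mm (89 expected) and the round one at 104.5 mm (104 expected). Both are level to within 0.05° and centred on their cans to within about 1 mm. The side and scene cameras agree within their calibration, except that they place the round lid 2–5 mm off in y; they placed the bare can with a similar offset earlier.

**Everything else:** the tumblers, egg cup and lunch canister were seen within about 4 mm of where they started, and the spoon within about 7 mm along its length. These were rough readings of the visible parts. The last picture shows the drawer open and empty and the gripper clear of everything. I did not re-measure the drawer opening after letting go of the handle.

**Detector errors:** the detectors gave a few false labels, such as "lunch_canister" on the round can. I checked these against the pictures and ignored them.

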